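# Hang the hook-on holder in the tool tote and stow the tape measure in it

### The job

Fit out the tool tote: hang the bent-metal holder inside it, with its lip hooked right down over the rim of the far wall between the two raised stops, and let go of it. Then stand the tape measure upright in the hanging holder. Leave the pliers in the tote, the drill battery and the roll of tape where they are.

Things in the scene. Friction and masses are not known exactly. Their poses are not given: they have to be found in the camera images.
- tote: open plywood tool box, fixed, 220 (x) x 260 (y) x 120 mm high, walls and floor 8 mm; origin at the centre of its underside, z up. Its +x wall is the far one (turned at most 0.3 rad) and alone has two stops on its rim: 16 mm wide, 12 mm high, as thick as the wall, 96 mm free between them. Pliers 21 mm high lie on its floor.
- tote_seat (a point): middle of the rim's top face between the two stops (on the tote at x = 106, y = 0, z = 120 mm), axes as the tote's. The lip's point belongs here.
- holder: dark sheet-metal tray with hook-on lip, 180 g, left or right of the tote. Origin: centre of its underside, z up. Tray 98 (x) x 136 (y) x 40 mm high, inside 90 x 128. At +x a back plate rises to z 76; there a lip 60 mm wide bends to +x and down, 13 mm clear of the plate (x 49); its leg is straight down to z 60, then flares out to z 48, x 74. Hung, the underside is 48 mm above the bench.
- holder_grip (a point): centre of the holder's finger grip, an upright black block on top of the lip, 10 mm thick (x), 44 mm wide (y), 44 mm high, on the holder at x = 55.5, y = 0, z = 98 mm; axes as the holder's. Pinch it across its 10 mm; the lip's sheet is 22 mm below the centre. The centre of mass lies about 45 mm to -x of it. Hung, it is 26 mm above the rim.
- holder_lip (a point): underside of the lip, in the middle of the 13 mm gap (on the holder at x = 55.5, y = 0, z = 72 mm), axes as the holder's. Hung, it lies on the rim; the middle of the tray is 55.5 mm to -x of it and the upper face of the tray's floor 68 mm below it.
- tape_mid (a point): centre (34 mm up) of the case of a yellow and black tape measure standing upright on the bench. Case 36 mm thick (x), 78 mm long (y), 68 mm high; the tape's end sticks out 28 mm more at the foot of its -y side. 280 g. Grasp across the thickness, in the upper half. It fits the tray with its length along the tray's length, either way round.
- tape: the same tape measure, 106 mm long with the tape's end; origin at the middle of that length on the underside, 14 mm to -y of the case's centre; x across its thickness, y along it, z up.
- pliers: combination pliers lying in the tote, 73 x 173 x 21 mm; leave alone. Origin at the centre of the underside.
- battery: black drill battery, 68 x 105 x 60 mm, to the right of the tote; leave alone. Origin at the centre of the underside.
- roll: grey roll of tape lying flat, 106 mm across, 48 mm high, to the left of the tote; leave alone. Origin at the centre of the underside.
Things that resemble listed ones, but are neither listed nor needed, are in the scene too. Of the things that look like the holder, the middle-sized one is meant.

How it is judged:
On the way, in this order (a step that is already met when the one before it is completed fails the run):
1. the holder hangs by its lip on the tote's far wall between the stops, tray inside, let go (x of holder_lip in the frame of tote_seat between -0.008 and 0.008 m and y of holder_lip in the frame of tote_seat between -0.02 and 0.02 m and z of holder_lip in the frame of tote_seat between -0.004 and 0.005 m and x of holder_grip in the frame of tote between 0.085 and 0.125 m and x of holder in the frame of tote below 0.075 m and angle between holder_grip's own z axis and vertical below 0.2 rad and angle between the x axis of holder_grip and the x axis of tote, either way round below 0.2 rad and contact force between holder and tote above 0.5 N and contact force between holder and the fingers below 0.1 N and contact force between tape and holder below 0.1 N), for 0.3 s.
2. the tape measure stands in the hanging holder (x of holder_lip in the frame of tote_seat between -0.008 and 0.008 m and y of holder_lip in the frame of tote_seat between -0.02 and 0.02 m and z of holder_lip in the frame of tote_seat between -0.004 and 0.005 m and x of holder_grip in the frame of tote between 0.085 and 0.125 m and x of holder in the frame of tote below 0.075 m and angle between holder_grip's own z axis and vertical below 0.2 rad and angle between the x axis of holder_grip and the x axis of tote, either way round below 0.2 rad and contact force between holder and tote above 0.5 N and contact force between holder and the fingers below 0.1 N and x of tape_mid in the frame of holder_lip between -0.095 and -0.015 m and y of tape_mid in the frame of holder_lip between -0.05 and 0.05 m and z of tape_mid in the frame of holder_lip between -0.045 and -0.024 m and angle between tape_mid's own z axis and vertical below 0.3 rad and contact force between tape and holder above 0.5 N), for 0.3 s.
At the end, for the whole second after the job is handed in: Holder at rest on the far rim, tray inside: lip site within 8 mm of the seat across the wall, 20 mm along it, 4 mm below to 5 mm above; turned and tilted under 0.2 rad, bearing on the tote. Tape measure resting in the tray, within 0.3 rad of upright. Both let go; pliers, battery, roll within 30 mm (all of step 2 and linear speed of each of tape, holder below 0.02 m/s); the robot touches nothing.
It fails at once if the pair of pliers is pushed more than 30 mm from its place (distance of pliers from where it was at the start of the episode above 0.03 m).
It fails at once if the drill battery is pushed more than 30 mm from its place (distance of battery from where it was at the start of the episode above 0.03 m).
It fails at once if the roll of tape is pushed more than 30 mm from its place (distance of roll from where it was at the start of the episode above 0.03 m).
It also fails if it takes over 64 s, if anything falls off the work surface, if the arm or the gripper's body presses on something with over 40 N, if the wrist force passes 120 N, or if a joint passes its speed limit or range.

### The arm

A 6-joint arm with a two-finger parallel gripper is mounted at the origin on a cart in front of the work surface, level with it; the furniture and walls round the work are solid. World frame = base frame: x ahead of the robot, y to its left, z up, the work surface at z = 0. Lengths are in m, angles in rad, forces in N, time in s.
With the tool pointing down it reaches from about 0.25 to 0.775 m from the base axis. Payload 4 kg.
Tool frame: the origin (TCP) lies at the very end of the fingers, on their centre line; the grasp point (between the pads) lies 19 mm behind it; z points along the fingers, y is the line along which they close (so a half turn about z gives the same grasp; the last joint's range is limited). The gripper opens to 85 mm and grips with 20 to 120 N. Pads are 22 mm wide; open, the fingers measure 114 mm over their backs; the gripper's body (76 mm by 85 mm) begins 54 mm behind the grasp point. The pads swing forward as they close: fully open they stand 13 mm farther back than shut.
Start: joints at [-1.247, 0.087, 1.371, -0, 1.684, -0.103], TCP at [0.228, -0.501, 0.231] pointing down, gripper open.
Joint ranges: [-3.1, 3.1], [-0.76, 2.03], [0.27, 2.55], [-1.08, 4.22], [0.17, 2.65], [-2.57, 2.57]. Speed limits (rad/s): [2.79, 2.79, 3.14, 3.14, 3.14, 3.14].

### API

Orientations are given as a unit quaternion [x, y, z, w].
In Python, from station import ctrl, vision, finish_job, spotter gives the robot as it stands.
- The arm moves only by the shell command python3 -m pendant 'ROWS'. ROWS is JSON, a list of rows, each a list of 7 numbers: the opening, from 0 (shut) to 1 (fully open), then the shift along the tool's x, y, z in units of 0.04 m (1.0 is 0.04 m), then the turn, a rotation vector about the tool's x, y, z in units of 0.12 rad (1.0 is 0.12 rad). In form: [[gripper, tx, ty, tz, ax, ay, az], ...]. A call has 1 to 12 rows; each row shifts and turns the commanded pose from where the row before left it, along the tool's axes as they then stand; what a row does not reach is not made up. A row lasts 1/12 s, in which the tool goes at most 41.7 mm and 7.16 degrees, less where a joint would pass 70% of its speed; a pose out of reach is approached as far as the arm can. A call with a number of a shift or a turn outside -1 to 1 is refused whole. A call with a gripper value outside its range is refused whole. The fingers move at their own pace and stop on an object; the grip force is fixed at half the most. Time passes only in rows, so rows that do not move let the fingers close. It gives the time, the measured TCP pose, the force, the opening and the grip force at its end, in the units of the state.
- ctrl.state(): the state, without advancing time (a new reading comes with each control period).
- vision.capture(name): name is "scene" or "side" or "wrist"; returns the picture (384x512x3 uint8, red, green, blue); there is no depth.
- vision.calibration(name): a dict with "mtx" (3x3 intrinsics, pixels), "world_from_camera" (4x4, takes a point from camera to world coordinates). Camera axes: x right, y up, looking along -z (the intrinsics and any distortion apply to the point x, -y, -z); pixel columns grow to the right and rows downward; lengths in m; the calibration is good to about 2 mm. A picture is of the moment at which its call begins: read the wrist's pose just before it. calibration takes no time and is no camera call; for the wrist camera it gives the pose at the moment of the call.
- finish_job(): hands the job in; it is judged then, once.
Trained networks look in the newest picture that a camera, given by its name, has taken for a name from the list of things; names that differ only in an ending like _2 or _b are one class to them, and where a whole thing is asked for, a point or a joint stands for the part that bears it (a point fixed in the world has none). Each returns a list of dicts, best first, with "score" (0 to 1); they miss things now and then, are a little off and sometimes report something else, mostly with a low value. They report only what shows in the picture. A call takes as long as a camera call. They do not tell look-alikes from the thing itself.
- spotter.boxes_of(target, camera): "position" ([row, column] in pixels, amid what is visible of it).
- spotter.regions_of(target, camera): "mask" (384x512 bool, what is visible of it) and "position" ([row, column] in pixels, amid what is visible of it).
The state is a dict: "time_s": time; "joints": joint angles; "joint_vel": joint speeds; "tau": joint torques, N m; "tcp_pos": TCP position; "orientation": TCP orientation; "contact_force": force on the tool from outside, world axes, zero at the start; "moment": the same for the moment, N m; "finger_gap": opening from 0.0 (shut) to 1.0 (fully open); "grasp_force": force on a finger pad.
Only numpy, scipy, OpenCV 4.12 (cv2) and the standard library are available. Lean on these libraries where they do the work, as an engineer would, in place of code of your own. Each camera call takes 0.05 s, during which the arm holds its last target. There are 200 camera calls.

## Working session

There is one attempt and no reset: what is moved stays moved. The work goes in short steps, Python scripts to look and compute and a shell command to move; the robot and the scene stay as the last step left them, time stands still between calls to the robot, and variables do not carry over. Pictures are saved under pics/ and viewed, at most 10 in all, crops included, and the job is handed in when it is done.

```bash
mkdir -p pics; ls; cat > h.py <<'E'
import numpy as np, cv2
from station import ctrl, vision, finish_job, spotter
def ray(cam,uv):
    c=vision.calibration(cam);K=np.array(c["mtx"]);T=np.array(c["world_from_camera"])
    d=np.linalg.inv(K)@[uv[0],uv[1],1.];d=np.array([d[0],-d[1],-d[2]])
    return T[:3,3],T[:3,:3]@d
def at_z(cam,uv,z):
    o,d=ray(cam,uv);return o+d*(z-o[2])/d[2]
def proj(cam,P):
    c=vision.calibration(cam);K=np.array(c["mtx"]);T=np.linalg.inv(np.array(c["world_from_camera"]))
    p=np.atleast_2d(P)@T[:3,:3].T+T[:3,3];p=p*[1,-1,-1];q=p@K.T
    return q[:,:2]/q[:,2:]
def snap(cam,name,save=True):
    im=np.array(vision.capture(cam))
    if save: cv2.imwrite(f"pics/{name}.png",im[:,:,::-1])
    return im
E
python3 - <<'E'
from h import *
for c in("scene","side"):
    snap(c,c+"0")
    k=vision.calibration(c);print(c,k.keys(),np.array(k["mtx"]).round(1).tolist(),np.array(k["world_from_camera"]).round(3).tolist())
    for t in("holder","tape","tote","battery","roll","pliers"):
        for r in spotter.regions_of(t,c)[:4]:
            m=r["mask"];ys,xs=np.where(m);print(t,round(r["score"],2),np.round(r["position"]),m.sum(),(xs.min(),xs.max(),ys.min(),ys.max()))
a=cv2.imread("pics/scene0.png");b=cv2.imread("pics/side0.png")
cv2.imwrite("pics/both0.png",a)
E
```

```text
pics
scene dict_keys(['mtx', 'world_from_camera']) [[441.4, 0.0, 257.0], [0.0, 441.4, 196.7], [0.0, 0.0, 1.0]] [[0.887, 0.345, -0.308, 0.043], [-0.462, 0.631, -0.623, -1.115], [-0.02, 0.695, 0.719, 1.297], [0.0, 0.0, 0.0, 1.0]]
holder 0.74 [296. 342.] 844 (np.int64(327), np.int64(361), np.int64(277), np.int64(315))
holder 0.62 [336. 289.] 2984 (np.int64(252), np.int64(320), np.int64(308), np.int64(369))
holder 0.61 [274. 270.] 1397 (np.int64(247), np.int64(287), np.int64(251), np.int64(299))
tape 0.6 [158. 188.] 188 (np.int64(183), np.int64(193), np.int64(146), np.int64(169))
tote 0.86 [189. 248.] 3276 (np.int64(210), np.int64(278), np.int64(157), np.int64(228))
tote 0.21 [196. 236.] 54 (np.int64(220), np.int64(239), np.int64(189), np.int64(205))
battery 0.8 [251. 335.] 587 (np.int64(319), np.int64(345), np.int64(237), np.int64(267))
roll 0.7 [135. 233.] 445 (np.int64(222), np.int64(245), np.int64(124), np.int64(145))
roll 0.36 [193. 236.] 96 (np.int64(220), np.int64(239), np.int64(187), np.int64(206))
side dict_keys(['mtx', 'world_from_camera']) [[408.8, 0.0, 258.6], [0.0, 408.8, 199.1], [0.0, 0.0, 1.0]] [[-0.915, 0.235, -0.329, 0.02], [-0.404, -0.508, 0.761, 1.093], [0.012, 0.829, 0.56, 0.963], [0.0, 0.0, 0.0, 1.0]]
holder 0.82 [182. 301.] 812 (np.int64(286), np.int64(320), np.int64(162), np.int64(200))
holder 0.66 [159. 279.] 250 (np.int64(269), np.int64(287), np.int64(151), np.int64(166))
holder 0.64 [162. 332.] 969 (np.int64(308), np.int64(345), np.int64(134), np.int64(180))
tape 0.89 [297. 226.] 567 (np.int64(216), np.int64(244), np.int64(286), np.int64(316))
tote 0.7 [220. 244.] 4993 (np.int64(200), np.int64(292), np.int64(182), np.int64(263))
battery 0.73 [171. 250.] 355 (np.int64(240), np.int64(262), np.int64(161), np.int64(180))
roll 0.85 [280. 150.] 1045 (np.int64(133), np.int64(170), np.int64(269), np.int64(304))
```

View pics/scene0.png

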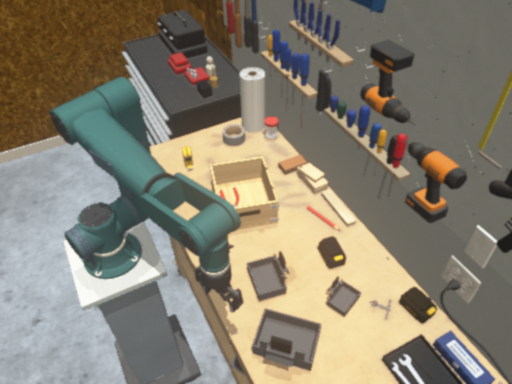

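View pics/side0.png

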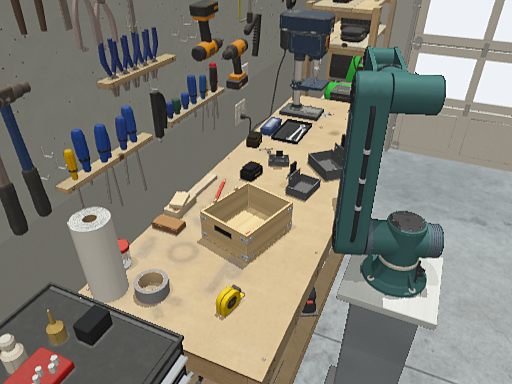

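```bash
python3 - <<'E'
from h import *
for n,c,uv,z in [("holder","scene",(267,276),.02),("holder","side",(303,184),.02),("small","scene",(342,297),.02),("big","scene",(287,340),.02),("tape","scene",(188,158),.034),("tape","side",(229,300),.034),("battery","scene",(333,252),.03),("roll","scene",(233,134),.024),
 ("grip","scene",(283,258),.11),
 ("toteFL","scene",(210,167),.12),("toteBL","scene",(266,158),.12),("toteBR","scene",(278,205),.12),("toteFR","scene",(212,210),.12),
 ("t","side",(200,212),.12),("t","side",(245,184),.12),("t","side",(292,207),.12),("t","side",(245,238),.12)]:
    print(n,c,at_z(c,uv,z).round(3))
s=ctrl.state();print(s["tcp_pos"],s["orientation"],s["time_s"])
k=vision.calibration("wrist");print(np.array(k["mtx"]).round(1).tolist(),np.array(k["world_from_camera"]).round(3).tolist())
from scipy.spatial.transform import Rotation as R
M=R.from_quat(s["orientation"]).as_matrix();print(M.round(3));print("cam in tool",(M.T@(np.array(k["world_from_camera"])[:3,3]-s["tcp_pos"])).round(3),(M.T@np.array(k["world_from_camera"])[:3,:3]).round(2).tolist())
E
```

```text
holder scene [ 0.446 -0.36   0.02 ]
holder side [ 0.446 -0.378  0.02 ]
small scene [ 0.623 -0.549  0.02 ]
big scene [ 0.389 -0.593  0.02 ]
tape scene [0.428 0.332 0.034]
tape side [0.429 0.357 0.034]
battery scene [ 0.696 -0.388  0.03 ]
roll scene [0.678 0.402 0.024]
grip scene [ 0.497 -0.376  0.11 ]
toteFL scene [0.459 0.14  0.12 ]
toteBL scene [0.68  0.081 0.12 ]
toteBR scene [ 0.595 -0.169  0.12 ]
toteFR scene [ 0.374 -0.076  0.12 ]
t side [0.669 0.108 0.12 ]
t side [ 0.606 -0.126  0.12 ]
t side [ 0.386 -0.056  0.12 ]
t side [0.464 0.171 0.12 ]
[ 0.22768371 -0.50066271  0.23137854] [9.77314794e-01 2.11791850e-01 7.58078130e-07 7.33756496e-05] 0.7
[[271.0, 0.0, 255.0], [0.0, 271.0, 187.5], [0.0, 0.0, 1.0]] [[0.414, 0.876, 0.246, 0.291], [-0.91, 0.399, 0.113, -0.471], [0.001, -0.27, 0.963, 0.373], [0.0, 0.0, 0.0, 1.0]]
[[ 0.91   0.414  0.   ]
 [ 0.414 -0.91  -0.   ]
 [-0.     0.    -1.   ]]
cam in tool [ 0.069 -0.    -0.142] [[0.0, 0.96, 0.27], [1.0, 0.0, -0.0], [-0.0, 0.27, -0.96]]
```

```bash
python3 -m pendant '[[1,1,0,-0.3,0,0,0],[1,1,0,-0.3,0,0,0],[1,1,0,-0.3,0,0,0],[1,1,0,-0.3,0,0,0],[1,1,0,-0.3,0,0,0],[1,1,0,-0.3,0,0,0],[1,1,0,0,0,0,0],[1,0.3,0,0,0,0,0]]'
python3 -m pendant '[[1,0,0,0,0,0,-1],[1,0,0,0,0,0,-1],[1,0,0,0,0,0,-1],[1,0,0,0,0,0,-1],[1,0,0,0,0,0,-1],[1,0,0,0,0,0,-1],[1,0,0,0,0,0,-1],[1,0,0,0,0,0,-0.8],[1,0,0,0,0,0,0],[1,0,0,0,0,0,0]]'
python3 - <<'E'
from h import *
snap("wrist","w1")
for t in("holder","holder_grip"):
    for r in spotter.regions_of(t,"wrist")[:4]:
        m=r["mask"].astype(np.uint8);print(t,round(r["score"],2),np.round(r["position"]),m.sum(),cv2.minAreaRect(cv2.findNonZero(m)))
E
```

```text
time_s: 1.37
tcp_pos: [0.4977, -0.377, 0.3037]
orientation: [0.977, 0.215, 0.002, 0.0]
contact_force: [-0.8, 0.1, -0.5]
finger_gap: 1.0
grasp_force: 0.0
time_s: 2.2
tcp_pos: [0.4927, -0.3802, 0.3029]
orientation: [0.778, 0.629, -0.0, -0.0]
contact_force: [-0.2, -0.4, -0.5]
finger_gap: 0.996
grasp_force: 0.0
holder 0.91 [154. 223.] 6627 ((225.9453125, 151.94052124023438), (90.69856262207031, 85.31591033935547), 87.99044799804688)
holder 0.91 [231. 360.] 1851 ((353.5496826171875, 234.86468505859375), (46.84988784790039, 62.3614616394043), 58.81502914428711)
holder 0.88 [281. 218.] 7588 ((222.67808532714844, 290.6480407714844), (108.88124084472656, 96.69599151611328), 31.607501983642578)
holder_grip 0.76 [230. 358.] 1732 ((353.3937683105469, 234.60362243652344), (44.916500091552734, 60.82442092895508), 59.74356460571289)
holder_grip 0.72 [281. 218.] 7809 ((223.4224853515625, 290.96539306640625), (112.43277740478516, 97.19051361083984), 30.411081314086914)
holder_grip 0.65 [153. 225.] 6583 ((226.55581665039062, 152.09664916992188), (90.69688415527344, 83.8292465209961), 86.56636810302734)
```

View pics/w1.png

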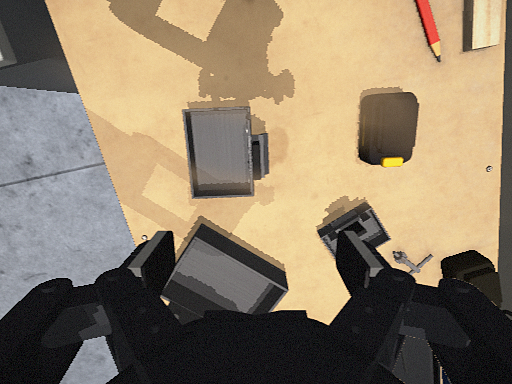

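```bash
python3 - <<'E'
from h import *
c=[at_z("wrist",p,.04) for p in((183,109),(191,198))]
t=[at_z("wrist",p,.076) for p in((249,106),(254,195))]
g=at_z("wrist",(263.5,157),.12);print(np.round(c,4),np.round(t,4),g.round(4),np.linalg.norm(c[0]-c[1]),np.linalg.norm(t[0]-t[1]))
im=cv2.imread("pics/w1.png")[95:205,170:280];cv2.imwrite("pics/w1c.png",cv2.resize(im,None,fx=5,fy=5,interpolation=cv2.INTER_CUBIC))
E
```

```text
[[ 0.4077 -0.2879  0.04  ]
 [ 0.3826 -0.4197  0.04  ]] [[ 0.5017 -0.3043  0.076 ]
 [ 0.4827 -0.4245  0.076 ]] [ 0.5069 -0.3665  0.12  ] 0.13413551325488546 0.12164948583261359
```

View pics/w1c.png

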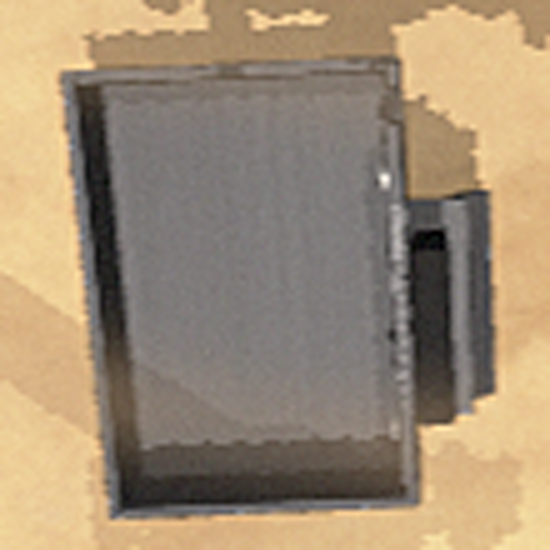

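```bash
cat >> h.py <<'E'
from scipy.optimize import least_squares
from scipy.spatial.transform import Rotation as R
def fit(cam,obj,uv,x0):
    obj=np.array(obj);uv=np.array(uv,float)
    def f(p):
        c,s=np.cos(p[2]),np.sin(p[2]);P=obj@np.array([[c,s,0],[-s,c,0],[0,0,1]])+[p[0],p[1],0]
        return (proj(cam,P)-uv).ravel()
    r=least_squares(f,x0);return r.x,r.fun.reshape(-1,2).round(1).tolist()
def tool(d,):
    "world shift -> tool units"
    s=ctrl.state();return (R.from_quat(s["orientation"]).inv().apply(d)/.04).round(2)
def yaw(): 
    m=R.from_quat(ctrl.state()["orientation"]).as_matrix();return np.arctan2(m[1,0],m[0,0])
E
python3 - <<'E'
from h import *
o=170,95
px=[(o[0]+a/5,o[1]+b/5) for a,b in((63,75),(115,515),(415,502),(402,62),(434,330))]
p,r=fit("wrist",[(-.049,.068,.04),(-.049,-.068,.04),(.049,-.068,.04),(.049,.068,.04),(.0555,0,.12)],px,[.45,-.36,-.2])
print(p,r)
g=np.array([p[0]+.0555*np.cos(p[2]),p[1]+.0555*np.sin(p[2]),0.085]);print(g,yaw(),"turn units",-(p[2]+np.pi/2-yaw())/.12)
s=ctrl.state();print((g-s["tcp_pos"]),tool(g-s["tcp_pos"]))
E
```

```text
[ 0.44335607 -0.36241226 -0.16530391] [[-0.7, -1.2], [-0.9, 0.9], [1.4, 0.8], [-0.2, -1.8], [0.4, 1.5]]
[ 0.49809952 -0.3715449   0.085     ] 1.361088991347095 turn units -0.37002851471572934
[ 0.00525462  0.00857796 -0.21808432] [0.24 0.08 5.45]
```

```bash
python3 -m pendant '[[1,0.24,0.08,0.5,0,0,-0.37],[1,0,0,1,0,0,0],[1,0,0,1,0,0,0],[1,0,0,1,0,0,0],[1,0,0,1,0,0,0],[1,0,0,0.5,0,0,0],[1,0,0,0.45,0,0,0],[1,0,0,0,0,0,0],[1,0,0,0,0,0,0]]'
python3 - <<'E'
from h import *
snap("wrist","w2"); g=np.array([.4981,-.3715,.085]);print(tool(g-ctrl.state()["tcp_pos"]),yaw())
print(proj("wrist",[[.4981,-.3715,.12]]))
E
```

```text
time_s: 3.1
tcp_pos: [0.4975, -0.3708, 0.0841]
orientation: [0.763, 0.647, -0.0, -0.001]
contact_force: [0.5, -0.9, 0.5]
finger_gap: 0.997
grasp_force: 0.0
[ 0.   -0.01  0.03] 1.4066529317743552
[[253.16691538 270.46335486]]
```

View pics/w2.png

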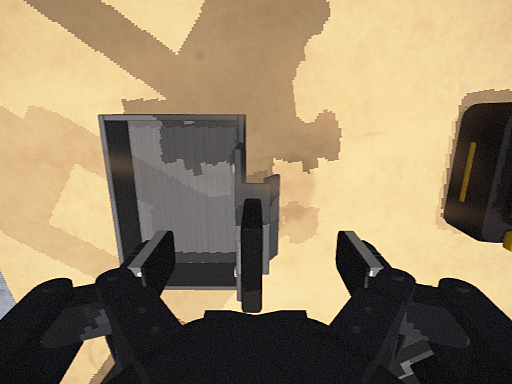

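The block (≈252,265) stands centred between the open pads; closing and lifting.

```bash
python3 -m pendant '[[0,0,0,0,0,0,0],[0,0,0,0,0,0,0],[0,0,0,0,0,0,0],[0,0,0,0,0,0,0],[0,0,0,0,0,0,0],[0,0,0,0,0,0,0],[0,0,0,0,0,0,0],[0,0,0,0,0,0,0],[0,0,0,0,0,0,0],[0,0,0,0,0,0,0]]' && python3 -m pendant '[[0,0,0,-0.3,0,0,0],[0,0,0,-0.6,0,0,0],[0,0,0,-1,0,0,0],[0,0,0,-1,0,0,0],[0,0,0,-1,0,0,0],[0,0,0,-1,0,0,0],[0,0,0,-0.9,0,0,0],[0,0,0,0,0,0,0],[0,0,0,0,0,0,0]]'
```

```text
time_s: 3.98
tcp_pos: [0.498, -0.3715, 0.0857]
orientation: [0.763, 0.647, -0.0, 0.0]
contact_force: [-2.0, -0.5, 4.6]
finger_gap: 0.111
grasp_force: 59.3
time_s: 4.73
tcp_pos: [0.4991, -0.3718, 0.3209]
orientation: [0.762, 0.647, 0.001, 0.004]
contact_force: [-0.4, 0.5, -2.5]
finger_gap: 0.103
grasp_force: 58.7
```

```bash
python3 -m pendant '[[0,0.5,0,0,0,0,0],[0,0.9,0,0,0,0,0],[0,1,0,0,0,0,0],[0,1,0,0,0,0,0],[0,1,0,0,0,0,0],[0,1,0,0,0,0,0],[0,0.9,-0.1,0,0,0,0],[0,0.6,0,0,0,0,0],[0,0,0,0,0,0,0],[0,0,0,0,0,0,0],[0,0,0,0,0,0,0]]'
python3 - <<'E'
from h import *
snap("wrist","w3");s=snap("side","s3")
cv2.imwrite("pics/s3c.png",cv2.resize(s[165:275,180:320,::-1],None,fx=5,fy=5,interpolation=cv2.INTER_CUBIC))
E
```

```text
time_s: 5.65
tcp_pos: [0.5386, -0.0985, 0.3149]
orientation: [0.762, 0.647, -0.001, -0.001]
contact_force: [0.2, 0.6, -1.7]
finger_gap: 0.114
grasp_force: 58.6
```

View pics/w3.png

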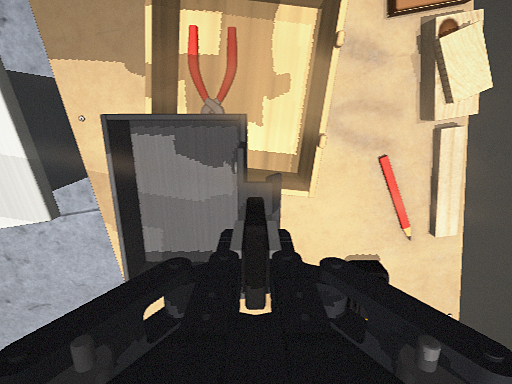

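```bash
python3 - <<'E'
import cv2
im=cv2.imread("pics/w3.png")[0:200,280:380];cv2.imwrite("pics/w3c.png",cv2.resize(im,None,fx=3,fy=3,interpolation=cv2.INTER_CUBIC))
a=cv2.resize(cv2.imread("pics/s3.png")[165:275,190:300],None,fx=4.5,fy=4.5,interpolation=cv2.INTER_CUBIC)
import numpy as np
b=np.zeros((600,800,3),np.uint8);b[:600,:300]=cv2.imread("pics/w3c.png");b[:495,300:795]=a;cv2.imwrite("pics/m3.png",b)
E
```

```text
(no output)
```

View pics/m3.png

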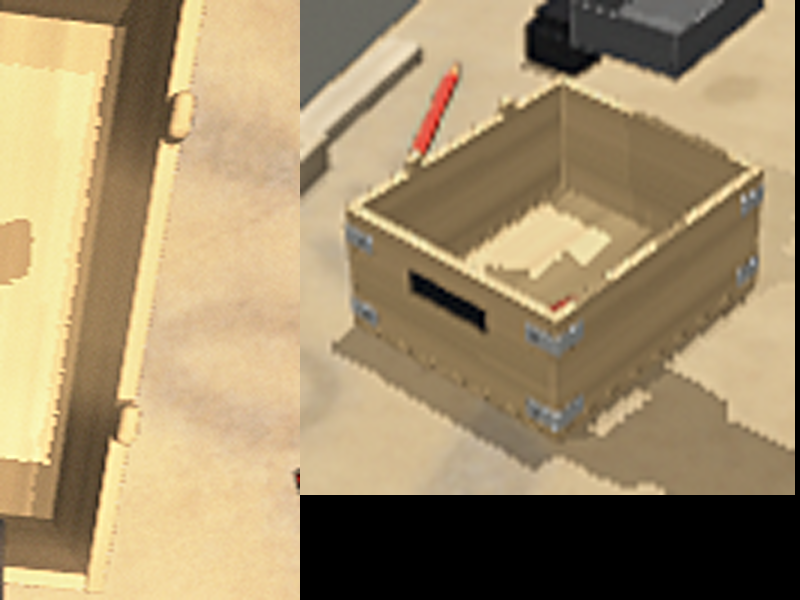

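```bash
python3 - <<'E'
from h import *
q=lambda a,b:(280+a/3,b/3)
pw,r=fit("wrist",[(.106,.056,.132),(.106,-.056,.132),(.106,0,.12),(.11,-.13,.12)],[q(181,114),q(128,421),q(152.5,267),q(100,588)],[.527,0,-.28]);print(pw,r)
q=lambda a,b:(190+(a-300)/4.5,165+b/4.5)
ps,r=fit("side",[(.11,.13,.12),(.11,-.13,.12),(-.11,-.13,.12),(-.11,.13,.12),(.106,-.056,.132),(.106,.056,.132)],[q(349,212),q(562,83),q(762,170),q(567,322),q(510,102),q(414,155)],[.527,0,-.28]);print(ps,r)
for p in(pw,ps):
    c,s=np.cos(p[2]),np.sin(p[2]);print("seat",p[:2]+.106*np.array([c,s]))
p=pw;c,s=np.cos(p[2]),np.sin(p[2])
st=np.r_[p[:2]+.106*np.array([c,s]),.205+.0]
print("turn",-(p[2]+np.pi/2-yaw())/.12, tool(st-ctrl.state()["tcp_pos"]),st-ctrl.state()["tcp_pos"])
E
```

```text
[ 0.53803657  0.00587653 -0.27620783] [[1.2, -2.2], [0.3, -0.2], [-1.8, 2.3], [0.3, 0.4]]
[ 0.52853455  0.00923657 -0.25606237] [[-0.4, -0.2], [-0.3, -1.5], [1.6, -0.6], [-0.6, 0.7], [-0.5, -0.1], [0.4, 0.9]]
seat [ 0.6400188  -0.02303064]
seat [ 0.6310784 -0.0176104]
turn 0.9252305648249933 [2.3  2.19 2.76] [ 0.10124765  0.07629677 -0.11073278]
```

```bash
python3 -m pendant '[[0,0.3,0.5,0,0,0,0],[0,0.4,0.8,0,0,0,0],[0,0.36,0.7,0,0,0,0],[0,0,0,0.8,0,0,0.5],[0,0,0,0.8,0,0,0.43],[0,0,0,0.65,0,0,0],[0,0,0,0,0,0,0],[0,0,0,0,0,0,0],[0,0,0,0,0,0,0]]'
python3 - <<'E'
from h import *
s=snap("wrist","w4")
for p in((.106,.056,.132),(.106,-.056,.132),(.106,0,.12)):
    for q in((.538,.0059,-.276),(.5285,.0092,-.256)):
        c,sn=np.cos(q[2]),np.sin(q[2]);print(p,proj("wrist",[[q[0]+c*p[0]-sn*p[1],q[1]+sn*p[0]+c*p[1],p[2]]]).round())
b=np.zeros((560,780,3),np.uint8)
b[:,:,:]=cv2.resize(s[0:280,150:540-0,::-1][:, :390] if False else s[0:280,122:512,::-1],None,fx=2,fy=2,interpolation=cv2.INTER_CUBIC)
cv2.imwrite("pics/w4c.png",b)
E
```

```text
time_s: 6.5
tcp_pos: [0.6256, -0.0706, 0.229]
orientation: [0.798, 0.603, 0.001, 0.001]
contact_force: [0.5, 0.6, -1.8]
finger_gap: 0.106
grasp_force: 59.6
(0.106, 0.056, 0.132) [[254.  65.]]
(0.106, 0.056, 0.132) [[241.  62.]]
(0.106, -0.056, 0.132) [[254. 196.]]
(0.106, -0.056, 0.132) [[245. 193.]]
(0.106, 0, 0.12) [[254. 134.]]
(0.106, 0, 0.12) [[243. 131.]]
```

View pics/w4c.png

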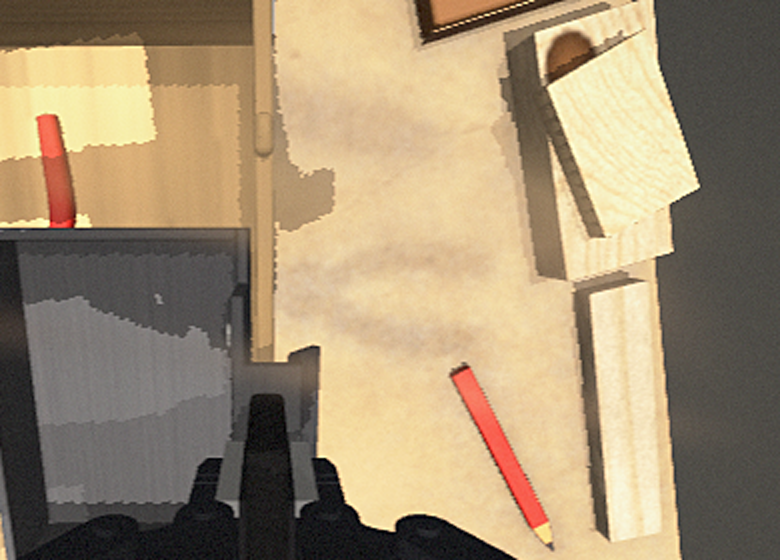

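```bash
python3 -m pendant '[[0,0.5,-0.04,0,0,0,0],[0,0.5,0,0,0,0,0],[0,0.24,0,0,0,0,0],[0,0,0,0.5,0,0,0],[0,0,0,0.5,0,0,0],[0,0,0,0.4,0,0,0],[0,0,0,0,0,0,0],[0,0,0,0,0,0,0]]'
python3 - <<'E'
from h import *
s=snap("wrist","w5");st=ctrl.state();print(st["tcp_pos"],yaw())
print(tool(np.array([.640,-.023,.134])-st["tcp_pos"]))
cv2.imwrite("pics/w5c.png",cv2.resize(s[0:280,122:512,::-1],None,fx=2,fy=2,interpolation=cv2.INTER_CUBIC))
E
```

```text
time_s: 7.22
tcp_pos: [0.6369, -0.0216, 0.1718]
orientation: [0.797, 0.603, -0.0, 0.0]
contact_force: [-0.1, -0.5, -1.4]
finger_gap: 0.106
grasp_force: 60.3
[ 0.63761428 -0.02171503  0.17312076] 1.2954338440060327
[-0.01  0.06  0.98]
```

```bash
python3 -m pendant '[[0,0,0,0.25,0,0,0],[0,0,0,0.25,0,0,0],[0,0,0,0,0,0,0]]'; python3 -m pendant '[[0,0,0,0.2,0,0,0],[0,0,0,0.1,0,0,0],[0,0,0,0,0,0,0]]'
```

```text
time_s: 7.52
tcp_pos: [0.636, -0.0214, 0.1491]
orientation: [0.797, 0.603, -0.001, -0.001]
contact_force: [-0.0, 0.1, -3.2]
finger_gap: 0.107
grasp_force: 60.3
time_s: 7.77
tcp_pos: [0.6364, -0.0214, 0.1375]
orientation: [0.797, 0.603, -0.001, -0.001]
contact_force: [0.1, 0.0, -2.5]
finger_gap: 0.109
grasp_force: 60.4
```

```bash
python3 -m pendant '[[0,0,0,0.06,0,0,0],[0,0,0,0.04,0,0,0],[0,0,0,0,0,0,0]]'; python3 -m pendant '[[0,0,0,0.03,0,0,0],[0,0,0,0,0,0,0]]'
```

```text
time_s: 8.02
tcp_pos: [0.6368, -0.0213, 0.1349]
orientation: [0.797, 0.603, -0.0, -0.0]
contact_force: [-0.5, -0.1, -1.5]
finger_gap: 0.108
grasp_force: 60.4
time_s: 8.18
tcp_pos: [0.637, -0.0214, 0.134]
orientation: [0.797, 0.603, 0.0, 0.0]
contact_force: [0.1, 0.3, -1.7]
finger_gap: 0.112
grasp_force: 60.4
```

```bash
python3 -m pendant '[[0,0,0,0.04,0,0,0],[0,0,0,0,0,0,0],[0,0,0,0,0,0,0]]'; python3 -m pendant '[[0,0,0,0.04,0,0,0],[0,0,0,0,0,0,0],[0,0,0,0,0,0,0]]'
```

```text
time_s: 8.43
tcp_pos: [0.6371, -0.0213, 0.1338]
orientation: [0.797, 0.603, 0.001, 0.001]
contact_force: [-2.3, 0.7, 4.6]
finger_gap: 0.104
grasp_force: 61.2
time_s: 8.68
tcp_pos: [0.6372, -0.0213, 0.1338]
orientation: [0.797, 0.603, 0.001, 0.001]
contact_force: [-3.6, 1.5, 9.7]
finger_gap: 0.106
grasp_force: 62.1
```

```bash
python3 -m pendant '[[0,0,0,-0.05,0,0,0],[0,0,0,0,0,0,0],[0.5,0,0,0,0,0,0],[0.5,0,0,0,0,0,0],[0.5,0,0,0,0,0,0],[0.5,0,0,0,0,0,0],[0.5,0,0,0,0,0,0],[0.5,0,0,0,0,0,0],[0.5,0,0,0,0,0,0],[0.5,0,0,0,0,0,0]]'; python3 -m pendant '[[0.5,0,0,-0.3,0,0,0],[0.5,0,0,-0.8,0,0,0],[0.5,0,0,-1,0,0,0],[0.5,0,0,-1,0,0,0],[1,0,0,-1,0,0,0],[1,0,0,0,0,0,0],[1,0,0,0,0,0,0]]'
python3 - <<'E'
from h import *
s=snap("wrist","w6");d=snap("side","s6")
st=ctrl.state();print(st["tcp_pos"],yaw())
# expected
p=(.538,.0059,-.276);c,sn=np.cos(p[2]),np.sin(p[2])
f=lambda q:proj("wrist",[[p[0]+c*q[0]-sn*q[1],p[1]+sn*q[0]+c*q[1],q[2]]]).round(0).tolist()
for n,q in(("grip",(.106,0,.168)),("trayFarL",(.0995,.068,.088)),("trayNearL",(.0015,.068,.088))):print(n,f(q))
b=np.zeros((500,800,3),np.uint8);b[:384,:400]=cv2.resize(s[:,:,::-1][:, 56:456],None,fx=1,fy=1);b[:495,400:800]=cv2.resize(d[165:275,200:289,::-1],(400,495),interpolation=cv2.INTER_CUBIC);cv2.imwrite("pics/m6.png",b)
for r in spotter.regions_of("tape","side")[:2]: print(r["score"],r["position"])
E
```

```text
time_s: 9.52
tcp_pos: [0.6369, -0.0214, 0.1327]
orientation: [0.797, 0.603, -0.0, 0.0]
contact_force: [-0.0, 0.3, 0.9]
finger_gap: 0.499
grasp_force: 0.0
time_s: 10.1
tcp_pos: [0.6381, -0.0215, 0.3028]
orientation: [0.797, 0.603, 0.004, 0.004]
contact_force: [0.2, 0.5, -0.4]
finger_gap: 0.903
grasp_force: 0.0
[ 0.63670497 -0.02135024  0.2967067 ] 1.2955663369736676
grip [[258.0, 182.0]]
trayFarL [[252.0, 113.0]]
trayNearL [[174.0, 113.0]]
0.78 [300.3, 226.5]
0.3 [208.9, 232.3]
```

View pics/m6.png

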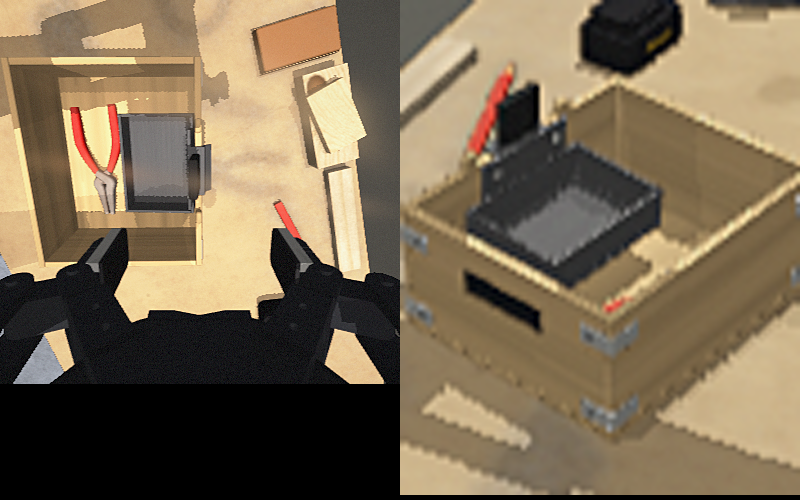

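```bash
python3 -m pendant '[[1,0.6,-0.7,0,0,0,0],[1,0.7,-0.7,0,0,0,0],[1,0.7,-0.7,0,0,0,0],[1,0.7,-0.7,0,0,0,0],[1,0.7,-0.7,0,0,0,0],[1,0.7,-0.7,0,0,0,0],[1,0.7,-0.7,0,0,0,0],[1,0.7,-0.7,0,0,0,0],[1,0.7,-0.7,0,0,0,0],[1,0,-0.7,0,0,0,0],[1,0,-0.5,0,0,0,0],[1,0,0,0,0,0,0]]';python3 -m pendant '[[1,0,0,0,0,0,0],[1,0,0,0,0,0,0]]'
python3 - <<'E'
from h import *
s=snap("wrist","w7");st=ctrl.state();print(st["tcp_pos"],yaw())
for t in("tape","tape_mid"):
  for r in spotter.regions_of(t,"wrist")[:2]:
    m=r["mask"].astype(np.uint8);print(t,r["score"],np.round(r["position"]),m.sum(),cv2.minAreaRect(cv2.findNonZero(m)), cv2.boundingRect(m))
E
```

```text
time_s: 11.25
tcp_pos: [0.4117, 0.3002, 0.295]
orientation: [0.796, 0.605, -0.002, -0.001]
contact_force: [0.7, 0.5, 0.5]
finger_gap: 0.999
grasp_force: 0.0
time_s: 11.42
tcp_pos: [0.4156, 0.2984, 0.2952]
orientation: [0.798, 0.603, -0.001, 0.0]
contact_force: [0.4, -0.1, -0.7]
finger_gap: 1.0
grasp_force: 0.0
[0.41600988 0.29822577 0.2954303 ] 1.2945695942913438
tape 0.78 [119. 253.] 1683 ((257.0, 124.0), (72.0, 28.0), 90.0) (243, 88, 29, 73)
tape_mid 0.57 [118. 260.] 1647 ((256.5, 124.0), (72.0, 27.0), 90.0) (243, 88, 28, 73)
```

```bash
python3 - <<'E'
import cv2
cv2.imwrite("pics/w7c.png",cv2.resize(cv2.imread("pics/w7.png")[70:190,190:340],None,fx=5,fy=5,interpolation=cv2.INTER_CUBIC))
E
```

```text
(no output)
```

View pics/w7c.png

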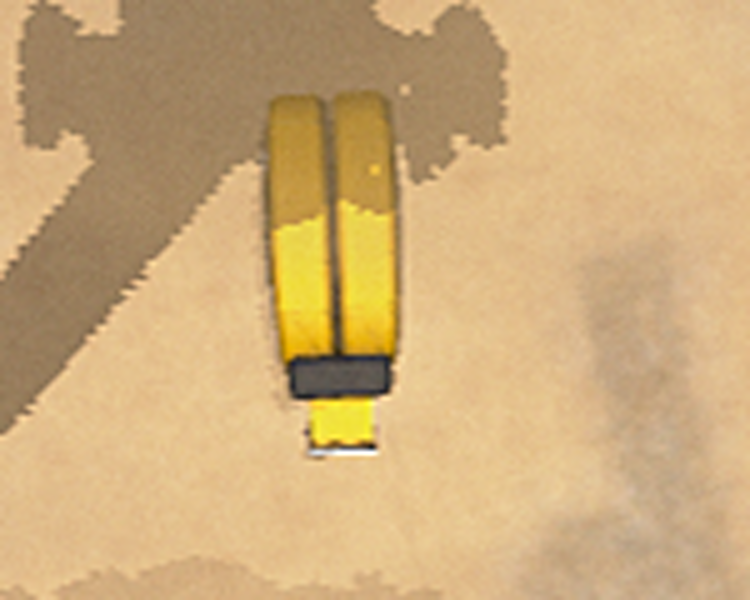

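```bash
python3 - <<'E'
from h import *
q=lambda a,b:(190+a/5,70+b/5)
a=at_z("wrist",q(329.5,180),.066);b=at_z("wrist",q(342,453),.003);b2=at_z("wrist",q(340,385),.02);t=at_z("wrist",q(330,93),.05)
print(a,b,b2,t)
v=(a-b)[:2];yt=np.arctan2(v[1],v[0]);u=v/np.hypot(*v);c=b[:2]+.067*u
print("len",np.hypot(*v),np.dot(b2[:2]-c,u),np.dot(t[:2]-c,u),"case centre",c,"dir",yt,"tool yaw",yaw(),"turn",-(yt-yaw())/.12)
g=np.r_[c,.034];print(tool(g-ctrl.state()["tcp_pos"]))
E
```

```text
[0.43867416 0.37060286 0.066     ] [0.41999463 0.2888586  0.003     ] [0.4257181  0.31234783 0.02      ] [0.44504579 0.39240426 0.05      ]
len 0.08385134187461786 -0.04282601761623868 0.03952430422386756 case centre [0.43492019 0.35417497] dir 1.346141791054258 tool yaw 1.293953140939645 turn -0.4349054176217745
[1.48 0.07 6.54]
```

The tape stands with its end toward the robot's −y side, (258,92)–(258,160) px; the length checks against the model (±39 mm).

```bash
python3 -m pendant '[[1,0.7,0.07,0,0,0,-0.43],[1,0.78,0,0.3,0,0,0],[1,0,0,0.8,0,0,0],[1,0,0,1,0,0,0],[1,0,0,1,0,0,0],[1,0,0,0.9,0,0,0],[1,0,0,0.5,0,0,0],[1,0,0,0,0,0,0],[1,0,0,0,0,0,0]]'
python3 -c "
from h import *
s=ctrl.state();print(tool(np.array([.435,.354,.034])-s['tcp_pos']),yaw())"
```

```text
time_s: 12.32
tcp_pos: [0.4328, 0.3545, 0.1153]
orientation: [0.782, 0.623, -0.002, -0.0]
contact_force: [-0.6, 0.0, 1.7]
finger_gap: 1.003
grasp_force: 0.0
[0.01 0.06 2.03] 1.3459483127003773
```

```bash
python3 -m pendant '[[1,0,0.06,0.4,0,0,0],[1,0,0,0.5,0,0,0],[1,0,0,0.5,0,0,0],[1,0,0,0.4,0,0,0],[1,0,0,0.2,0,0,0],[1,0,0,0,0,0,0],[0,0,0,0,0,0,0],[0,0,0,0,0,0,0],[0,0,0,0,0,0,0],[0,0,0,0,0,0,0],[0,0,0,0,0,0,0],[0,0,0,0,0,0,0]]'; python3 -m pendant '[[0,0,0,0,0,0,0],[0,0,0,0,0,0,0],[0,0,0,0,0,0,0],[0,0,0,0,0,0,0]]'
```

```text
time_s: 13.32
tcp_pos: [0.4356, 0.3555, 0.0382]
orientation: [0.782, 0.624, 0.001, 0.0]
contact_force: [-1.8, 0.0, 4.9]
finger_gap: 0.387
grasp_force: 60.9
time_s: 13.65
tcp_pos: [0.4356, 0.3554, 0.0381]
orientation: [0.782, 0.624, 0.001, 0.0]
contact_force: [-1.3, -0.2, 6.1]
finger_gap: 0.39
grasp_force: 61.0
```

```bash
python3 -m pendant '[[0,0,0,-0.3,0,0,0],[0,0,0,-0.7,0,0,0],[0,0,0,-0.9,0,0,0],[0,0,0,-1,0,0,0],[0,0,0,-1,0,0,0],[0,0,0,-1,0,0,0],[0,0,0,-0.6,0,0,0.43],[0,0,0,0,0,0,0],[0,0,0,0,0,0,0]]'
python3 -c "
from h import *
s=ctrl.state();print(tool(np.array([.5818,.0089,.25])-s['tcp_pos']),yaw())"
```

```text
time_s: 14.4
tcp_pos: [0.4356, 0.3551, 0.2584]
orientation: [0.797, 0.604, 0.002, 0.0]
contact_force: [0.4, 0.5, -2.7]
finger_gap: 0.389
grasp_force: 60.3
[-7.34  5.86  0.21] 1.296268827385394
```

```bash
python3 -m pendant '[[0,-0.4,0.3,0,0,0,0],[0,-0.7,0.55,0,0,0,0],[0,-0.7,0.55,0,0,0,0],[0,-0.7,0.55,0,0,0,0],[0,-0.7,0.55,0,0,0,0],[0,-0.7,0.55,0,0,0,0],[0,-0.7,0.55,0,0,0,0],[0,-0.7,0.55,0,0,0,0],[0,-0.7,0.55,0,0,0,0],[0,-0.7,0.55,0,0,0,0],[0,-0.6,0.5,0,0,0,0],[0,0,0,0,0,0,0]]';python3 -m pendant '[[0,0,0,0,0,0,0],[0,0,0,0,0,0,0],[0,0,0,0,0,0,0]]'
python3 -c "
from h import *
s=ctrl.state();snap('wrist','w8');snap('side','s8');print(tool(np.array([.5818,.0089,.25])-s['tcp_pos']),yaw())
for c in('wrist','side'):
  vision.capture(c)
  for t in('tape','holder'):
    for r in spotter.regions_of(t,c)[:3]: print(c,t,r['score'],r['position'],cv2.boundingRect(r['mask'].astype(np.uint8)))
print(proj('wrist',[[.5836,-.0062,.088]]))"
```

```text
time_s: 15.4
tcp_pos: [0.5773, 0.0056, 0.2518]
orientation: [0.799, 0.601, -0.004, -0.001]
contact_force: [-0.5, 0.4, -2.5]
finger_gap: 0.391
grasp_force: 60.4
time_s: 15.65
tcp_pos: [0.5762, 0.0125, 0.2551]
orientation: [0.797, 0.604, -0.001, -0.001]
contact_force: [0.7, 0.2, -2.0]
finger_gap: 0.39
grasp_force: 60.3
[-0.05  0.16  0.13] 1.2976880637589623
wrist tape 0.58 [234.7, 252.9] (219, 159, 73, 156)
wrist holder 0.6 [157.4, 296.1] (225, 126, 107, 106)
side tape 0.86 [173.6, 230.5] (225, 163, 25, 24)
side holder 0.84 [160.7, 335.6] (307, 135, 45, 47)
side holder 0.68 [160.4, 280.3] (269, 151, 20, 16)
side holder 0.59 [208.2, 234.9] (215, 185, 43, 43)
[[263.80882649 185.5502878 ]]
```

```bash
python3 -m pendant '[[0,-0.05,0.16,0,0,0,-0.02],[0,0,0,0.6,0,0,0],[0,0,0,0.8,0,0,0],[0,0,0,0.8,0,0,0],[0,0,0,0.6,0,0,0],[0,0,0,0,0,0,0],[0,0,0,0,0,0,0]]'
python3 -c "
from h import *
s=ctrl.state();print(s['contact_force'],tool(np.array([.5818,.0089,.09])-s['tcp_pos']),yaw())"
```

```text
time_s: 16.63
tcp_pos: [0.582, 0.0076, 0.1432]
orientation: [0.797, 0.604, -0.001, -0.001]
contact_force: [0.5, -0.9, -1.1]
finger_gap: 0.389
grasp_force: 60.3
[ 0.48078356 -0.89234788 -1.09406292] [ 0.03 -0.01  1.33] 1.2978803476693215
```

```bash
python3 -m pendant '[[0,0.03,0,0.3,0,0,0],[0,0,0,0.3,0,0,0],[0,0,0,0.3,0,0,0],[0,0,0,0,0,0,0],[0,0,0,0,0,0,0]]'; python3 -m pendant '[[0,0,0,0.2,0,0,0],[0,0,0,0.1,0,0,0],[0,0,0,0,0,0,0],[0,0,0,0,0,0,0]]'
```

```text
time_s: 17.05
tcp_pos: [0.5822, 0.009, 0.1076]
orientation: [0.797, 0.604, -0.001, -0.001]
contact_force: [-1.2, -0.3, -1.8]
finger_gap: 0.386
grasp_force: 60.4
time_s: 17.38
tcp_pos: [0.5827, 0.0089, 0.0962]
orientation: [0.797, 0.604, -0.0, -0.0]
contact_force: [-0.4, 0.4, -2.1]
finger_gap: 0.388
grasp_force: 60.4
```

```bash
python3 -m pendant '[[0,0,0,0.08,0,0,0],[0,0,0,0.04,0,0,0],[0,0,0,0,0,0,0],[0,0,0,0,0,0,0]]'; python3 -m pendant '[[0,0,0,0.03,0,0,0],[0,0,0,0,0,0,0],[0,0,0,0,0,0,0]]'
```

```text
time_s: 17.72
tcp_pos: [0.5829, 0.0089, 0.0917]
orientation: [0.797, 0.604, -0.0, -0.0]
contact_force: [-0.9, 0.9, -2.4]
finger_gap: 0.386
grasp_force: 60.4
time_s: 17.97
tcp_pos: [0.5831, 0.0089, 0.0907]
orientation: [0.797, 0.604, -0.0, 0.0]
contact_force: [-1.5, 0.3, -1.1]
finger_gap: 0.39
grasp_force: 60.4
```

```bash
python3 -m pendant '[[0,0,0,0.04,0,0,0],[0,0,0,0,0,0,0],[0,0,0,0,0,0,0]]'; python3 -m pendant '[[0,0,0,0.03,0,0,0],[0,0,0,0,0,0,0],[0,0,0,0,0,0,0]]'
```

```text
time_s: 18.22
tcp_pos: [0.5834, 0.0088, 0.0902]
orientation: [0.797, 0.604, 0.0, 0.001]
contact_force: [-4.3, 0.6, 3.6]
finger_gap: 0.392
grasp_force: 60.5
time_s: 18.47
tcp_pos: [0.5834, 0.0088, 0.0901]
orientation: [0.797, 0.604, 0.001, 0.001]
contact_force: [-6.1, 0.3, 7.8]
finger_gap: 0.39
grasp_force: 61.0
```

```bash
python3 -m pendant '[[0,0,0,-0.05,0,0,0],[0.5,0,0,0,0,0,0],[0.5,0,0,0,0,0,0],[0.5,0,0,0,0,0,0],[0.5,0,0,0,0,0,0],[0.5,0,0,0,0,0,0],[0.5,0,0,0,0,0,0]]'; python3 -m pendant '[[0.5,0,0,-0.2,0,0,0],[0.5,0,0,-0.4,0,0,0],[0.5,0,0,-0.7,0,0,0],[0.5,0,0,-0.8,0,0,0],[0.5,0,0,-1,0,0,0],[0.5,0,0,-1,0,0,0],[0.5,-0.5,0,-0.5,0,0,0],[0.5,-1,0,0,0,0,0],[0.5,0,0,0,0,0,0],[0.5,0,0,0,0,0,0],[0.5,0,0,0,0,0,0],[0.5,0,0,0,0,0,0]]'
python3 - <<'E'
from h import *
p=(.534,.007,-.276)
snap("wrist","w9");print(ctrl.state()["tcp_pos"])
for c in("wrist","side"):
    if c=="side": snap("side","s9")
    for t in("tape","holder"):
        for r in spotter.regions_of(t,c)[:3]: print(c,t,round(r["score"],2),r["position"],cv2.boundingRect(r["mask"].astype(np.uint8)),cv2.minAreaRect(cv2.findNonZero(r["mask"].astype(np.uint8))))
    L=np.array([.637,-.0213]);cs,sn=np.cos(-.276),np.sin(-.276)
    for n,q in(("grip top",(0,0,.168)),("tapetop",(-.0615,.014,.12)),("tapemid",(-.0615,.014,.086)),("trayNL",(-.1045,.068,.088)),("trayFL",(-.0065,.068,.088)),("trayNR",(-.1045,-.068,.088))):
        print(c,n,proj(c,[[L[0]+cs*q[0]-sn*q[1],L[1]+sn*q[0]+cs*q[1],q[2]]]).round().tolist())
E
```

```text
time_s: 19.05
tcp_pos: [0.5826, 0.0091, 0.0899]
orientation: [0.797, 0.604, -0.0, -0.0]
contact_force: [-5.2, 1.2, 3.6]
finger_gap: 0.496
grasp_force: 0.0
time_s: 20.05
tcp_pos: [0.5671, -0.0482, 0.2731]
orientation: [0.796, 0.605, -0.0, -0.0]
contact_force: [0.1, 0.4, -1.4]
finger_gap: 0.502
grasp_force: 0.0
[ 0.56704309 -0.04800867  0.27309359]
wrist tape 0.61 [119.8, 247.9] (235, 85, 35, 86) ((252.0, 127.5), (85.0, 34.0), 90.0)
wrist holder 0.59 [132.6, 278.9] (219, 72, 107, 116) ((272.0, 129.5), (115.0, 106.0), 90.0)
wrist holder 0.46 [125.8, 201.8] (160, 68, 56, 125) ((191.73777770996094, 130.6402587890625), (124.67720794677734, 52.344547271728516), 83.6598129272461)
wrist grip top [[321.0, 140.0]]
wrist tapetop [[253.0, 122.0]]
wrist tapemid [[254.0, 121.0]]
wrist trayNL [[215.0, 71.0]]
wrist trayFL [[303.0, 71.0]]
wrist trayNR [[219.0, 188.0]]
side tape 0.82 [210.9, 234.0] (226, 202, 24, 21) ((236.0, 211.5), (16.29236602783203, 23.838302612304688), 59.03623962402344)
side tape 0.32 [205.1, 231.5] (215, 184, 43, 46) ((232.57069396972656, 209.0982666015625), (43.630462646484375, 33.706443786621094), 40.23636245727539)
side holder 0.98 [159.7, 336.3] (308, 133, 44, 49) ((335.4326171875, 160.79214477539062), (40.173919677734375, 49.925899505615234), 57.9946174621582)
side holder 0.8 [205.6, 230.9] (215, 184, 43, 45) ((232.57066345214844, 209.09828186035156), (44.9223518371582, 34.99832534790039), 40.23635482788086)
side holder 0.74 [159.5, 279.4] (269, 151, 20, 15) ((278.5, 158.0), (14.0, 19.0), 90.0)
side grip top [[225.0, 185.0]]
side tapetop [[235.0, 203.0]]
side tapemid [[235.0, 211.0]]
side trayNL [[234.0, 222.0]]
side trayFL [[214.0, 211.0]]
side trayNR [[258.0, 205.0]]
```

```bash
python3 -c "
from station import finish_job
print(finish_job())"
```

```text
the job is handed in; nothing more can be done
None
```

The holder hangs on the far rim between the stops, the tape measure stands in it with both let go, and the job was handed in at about 20 s. The final check used the networks' positions in fresh camera images, which matched the expected places; `finish_job()` returned no verdict.

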